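# Slide the cells into the beam, lock the carriage, take the reading

## Task

The two cells in the spectrophotometer's sample compartment must go into the light beam to be measured. Push the red lever along its L-shaped slot as far as it goes to the rear, then push it sideways into the short leg until it is fully home, so that the cell carriage is locked; only then press the green measure key fully down and let it come up again. Push with the fingertips (nothing needs gripping), do not force the lever, and leave the bottles, cells and other things on and around the instrument where they stand.

Things in the scene. Friction and masses are not known exactly. Their poses are not given: they have to be found in the camera images.
- spectro: cream and navy bench spectrophotometer, 360 deep (x) x 420 wide (y) x 152 mm high, fixed. Origin on the bench under its centre; x to its rear, y to its left seen from the front, z up; yaw within 0.3 rad. Flat top at z 150 mm, except the control panel (front left: x -180 to -55, y -15 to 210 mm), which falls to the front by 0.2 rad. Smoked hood, top z 165 mm, at x -52 to 40, y -208 to -119 mm
- lever_knob: red knob of the lever, an upright cylinder 24 mm in diameter and 30 mm high, origin at its centre, axes as the instrument's. Its underside is 6 mm above the gate plate; it sits on an 8 mm steel pin that stands up through the slot. It slides only along the slot, cannot be lifted, and stays where it is left
- carriage (a joint): slide of the cell carriage together with its lever along the long leg, m: 0 at the front (loading), grows to the rear, 0.080 at the corner (cells in the beam). Friction 2.5 N. It must be within 3.5 mm of 0.080 for the lever to enter the short leg
- lever (a joint): sideways travel of the lever, m: 0 on the left side of the slot (3 mm of play in the long leg), grows to the operator's right (instrument -y), 0.024 at the closed end of the short leg (locked). Friction 1.5 N
- slot_corner (a point): corner of the L-shaped slot: where the lever's pin stands with carriage 0.080 and lever 0, on top of the flat aluminium gate plate (z 152 mm; plate from 127 mm in front to 55 mm behind, 35 mm to the left, 69 mm to the right of this point, with flat top going on to the left rear). The long leg starts 80 mm in front of it (white dot); the short leg runs 24 mm to the right (green dot)
- slot_end (a point): point on top of the gate plate where the lever's pin stands when fully locked (carriage 0.080, lever 0.024)
- key_top (a point): centre of the top face of the green round measure key, 28 mm in diameter, on the sloping control panel; it stands 8 mm out of the panel
- measure_key (a joint): travel of the measure key, m: 0 up, 0.005 fully down, pressed at right angles to the panel (0.2 rad from vertical, a straight vertical press also works); springs back; 1 N to start, 5 N fully down
- spare_cell: capped square cuvette of yellow solution, 14 x 14 x 50 mm, loose, upright on the instrument's top behind the slot; leave alone. Origin under its centre
- cell_rack: white cuvette rack 50 x 100 x 22 mm with two cells standing in it (51 mm high), loose on the rear left of the instrument's top; leave alone. Origin under its centre
- vial: amber vial with white cap, 22 mm in diameter, 51 mm high, loose on the instrument's top behind the control panel; leave alone. Origin under its centre
- dropper_bottle: brown dropper bottle with white cap and paper label, 38 mm in diameter, 123 mm high, loose on the bench beside the instrument; leave alone. Origin under its centre
- carton: white and green reagent carton 50 x 50 x 115 mm, loose on the bench beside the instrument; leave alone. Origin under its centre
- beaker: glass beaker 60 mm in diameter, 75 mm high, loose on the bench beside the instrument; leave alone. Origin under its centre
- timer: white bench timer 62 x 62 x 22 mm, loose on the bench beside the instrument; leave alone. Origin under its centre

How it is judged:
By the outcome, as a careful person would: the job done as asked, in the order asked, and still so for the second after the job is handed in, with the robot touching nothing.
It also fails if it takes over 48 s, if anything falls off the work surface, if the arm or the gripper's body presses on something with over 40 N, if the wrist force passes 120 N, or if a joint passes its speed limit or range.

## Robot

A 6-joint arm with a two-finger parallel gripper is mounted at the origin on the work surface. World frame = base frame: x ahead of the robot, y to its left, z up, the work surface at z = 0. Lengths are in m, angles in rad, forces in N, time in s.
With the tool pointing down it reaches from about 0.35 to 0.775 m from the base axis. Payload 7.3 kg.
Tool frame: the origin (TCP) lies between the finger pads; the fingertips stand 14 mm ahead of it and the grasp point (between the pads) lies 5 mm behind it; z points along the fingers, y is the direction in which the jaws open and shut (so a half turn about z gives the same grasp; the last joint's range is limited). The gripper opens to 92 mm and grips with 3 to 60 N. Pads are 19 mm wide; open, the fingers measure 130 mm over their backs; the gripper's body (75 mm by 190 mm) begins 47 mm behind the grasp point.
Start: joints at [1.106, 0.342, 1.524, -0, 1.275, -0.146], TCP at [0.165, 0.499, 0.241] pointing down, gripper open.
Joint ranges: [-2.53, 2.53], [-0.77, 2.02], [0.04, 2.7], [-1, 4.14], [0.28, 2.66], [-3.11, 3.11]. Speed limits (rad/s): [2.57, 2.57, 3.14, 3.14, 3.14, 3.14].

## Interface

Orientations are given as [roll, pitch, yaw] about the fixed x, y, z axes, in that order (R = Rz(yaw) Ry(pitch) Rx(roll)).
In Python, from cell import robot gives the robot as it stands.
- The arm moves only by the shell command python3 -m creep 'ROWS' [FORCE]. ROWS is JSON, a list that holds one entry, the list of rows, each a list of 7 numbers: the shift along the tool's x, y, z in cm, then the turn, a rotation vector about the tool's x, y, z in degrees, then the gripper command: -1 is shut, 1 is fully open, values between are in proportion. In form: [[[tx, ty, tz, wx, wy, wz, gripper], ...]]. A call has 1 to 8 rows; each row is the pose to reach, as a shift and turn from the pose measured when the call began, along the tool's axes at that moment; what a row does not reach only later rows make up. A row lasts 1/10 s, in which the tool goes at most 50 mm and 8.59 degrees, less where a joint would pass 70% of its speed; a pose out of reach is approached as far as the arm can. A call with a gripper value outside its range is refused whole. The fingers move at their own pace and stop on an object; FORCE is the grip in N (left out, the last holds). Time passes only in rows, so rows that repeat a pose let the fingers close. It gives the time, the measured TCP pose, the force and the opening at its end, in the units of the state.
- robot.observe(): the state, without advancing time (a new reading comes with each control period).
- robot.read_camera(name): name is "side" or "top"; returns the picture (384x512x3 uint8, red, green, blue); there is no depth.
- robot.camera_params(name): a dict with "camera_matrix" (3x3 intrinsics, pixels), "R" (3x3) and "t" (3): a world point X has camera coordinates R X + t. Camera axes: x right, y down, z forward; pixel columns grow to the right and rows downward; lengths in m; the calibration is good to about 2 mm. A picture is of the moment at which its call begins. camera_params takes no time and is no camera call.
- robot.hand_in(): hands the job in, once; it reports no verdict.
Trained networks look in the newest picture that a camera, given by its name, has taken for a name from the list of things; names that differ only in an ending like _2 or _b are one class to them, and where a whole thing is asked for, a point or a joint stands for the part that bears it (a point fixed in the world has none). Each returns a list of dicts, best first, with "score" (0 to 1); they miss things now and then, are a little off and sometimes report something else, mostly with a low value. They report only what shows in the picture. A call takes as long as a camera call.
- robot.look_for(camera, label): "centre" ([x, y, z] in m, in the coordinates of the camera as it stood for that picture, good to about 4 mm: the middle of the surface that is visible of it).
- robot.masks_of(camera, label): "mask" (384x512 bool, what is visible of it).
The state is a dict: "time": time; "qpos": joint angles; "qvel": joint speeds; "joint_efforts": joint torques, N m; "tool_pos": TCP position; "tool_rot": TCP orientation; "contact_force": force on the tool from outside, world axes, zero at the start; "torque": the same for the moment, N m; "opening": finger opening in m.
Only numpy, scipy, OpenCV 4.12 (cv2) and the standard library are available. Lean on these libraries where they do the work, as an engineer would, in place of code of your own. Each camera call takes 0.05 s, during which the arm holds its last target.

## Working session

There is one attempt and no reset: what is moved stays moved. The work goes in short steps, Python scripts to look and compute and a shell command to move; the robot and the scene stay as the last step left them, time stands still between calls to the robot, and variables do not carry over. Pictures are saved under pics/ and viewed, and the job is handed in when it is done.

```bash
ls; mkdir -p pics; python3 - <<'E'
from cell import robot
import cv2, numpy as np
s=robot.observe(); print({k:np.round(v,4) for k,v in s.items()})
for c in("side","top"):
    im=robot.read_camera(c); cv2.imwrite(f"pics/{c}0.png",im[:,:,::-1])
    p=robot.camera_params(c); R=np.array(p["R"]);t=np.array(p["t"]); print(c,np.round(-R.T@t,3),np.round(R,3).tolist(),np.round(p["camera_matrix"],1).tolist())
    for l in("slot_corner","slot_end","lever_knob","key_top","spectro","spare_cell","vial","cell_rack"):
        for d in robot.look_for(c,l)[:2]:
            print(c,l,round(d["score"],2),np.round(R.T@(np.array(d["centre"])-t),4))
E
```

```text
pics
{'time': np.float64(0.0), 'qpos': array([ 1.106 ,  0.3427,  1.525 ,  0.    ,  1.2754, -0.146 ]), 'qvel': array([-0.0012,  0.0007, -0.0018,  0.0008,  0.0001, -0.0007]), 'joint_efforts': array([-9.00000e-04, -4.31244e+01, -2.44219e+01,  7.16000e-02,
        5.60000e-02, -1.00000e-04]), 'tool_pos': array([0.1643, 0.4982, 0.24  ]), 'tool_rot': array([-3.1401e+00, -2.0000e-04,  2.8228e+00]), 'contact_force': array([ 0.11  , -0.1304,  0.2268]), 'torque': array([-0.0173,  0.0023,  0.0095]), 'opening': np.float64(0.0919)}
side [ 0.511 -0.6    0.57 ] [[0.997, -0.071, 0.022], [-0.021, -0.554, -0.832], [0.072, 0.829, -0.554]] [[353.7, 0.0, 258.8], [0.0, 353.7, 189.5], [0.0, 0.0, 1.0]]
side slot_corner 0.91 [ 0.6034 -0.0335  0.1492]
side slot_end 0.92 [ 0.6055 -0.0308  0.1457]
side slot_end 0.23 [0.5494 0.0307 0.1802]
side lever_knob 0.68 [0.5465 0.03   0.1783]
side spectro 0.72 [ 0.6055 -0.0351  0.1476]
side spare_cell 0.48 [0.6953 0.0608 0.1802]
side vial 0.72 [0.6146 0.1763 0.1783]
side vial 0.54 [0.475  0.1233 0.1443]
side cell_rack 0.6 [0.6834 0.2155 0.1723]
top [0.395 0.077 1.057] [[-0.003, -1.0, -0.007], [-0.986, 0.004, -0.168], [0.168, 0.006, -0.986]] [[400.0, 0.0, 254.3], [0.0, 400.0, 190.3], [0.0, 0.0, 1.0]]
top slot_corner 0.87 [0.5923 0.0953 0.146 ]
top slot_end 0.96 [0.593  0.0985 0.1509]
top lever_knob 0.16 [0.695  0.0649 0.1914]
top key_top 0.4 [0.4776 0.13   0.1441]
top spectro 0.85 [0.5941 0.0991 0.1497]
top cell_rack 0.89 [0.6803 0.2494 0.1743]
```

View pics/side0.png

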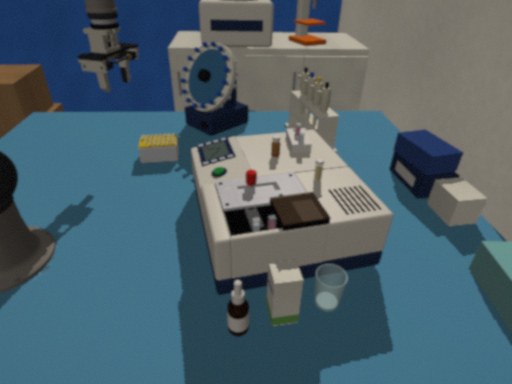

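View pics/top0.png

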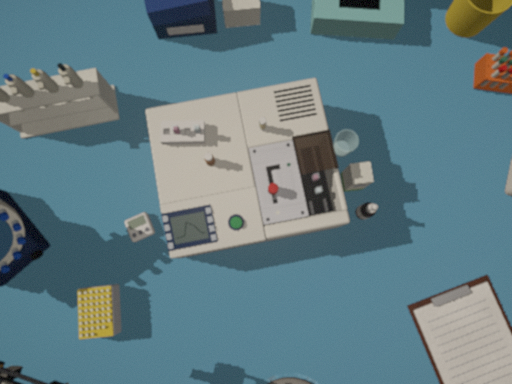

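```bash
python3 - <<'E'
import cv2
t=cv2.imread("pics/top0.png")[70:260,140:360]; cv2.imwrite("pics/tz.png",cv2.resize(t[60:160,90:190],None,fx=6,fy=6,interpolation=cv2.INTER_CUBIC))
cv2.imwrite("pics/tz2.png",cv2.resize(t,None,fx=3,fy=3,interpolation=cv2.INTER_CUBIC))
t=cv2.imread("pics/side0.png")[130:260,190:350]; cv2.imwrite("pics/sz.png",cv2.resize(t,None,fx=4.5,fy=4.5,interpolation=cv2.INTER_CUBIC))
E
```

```text
(no output)
```

View pics/tz.png

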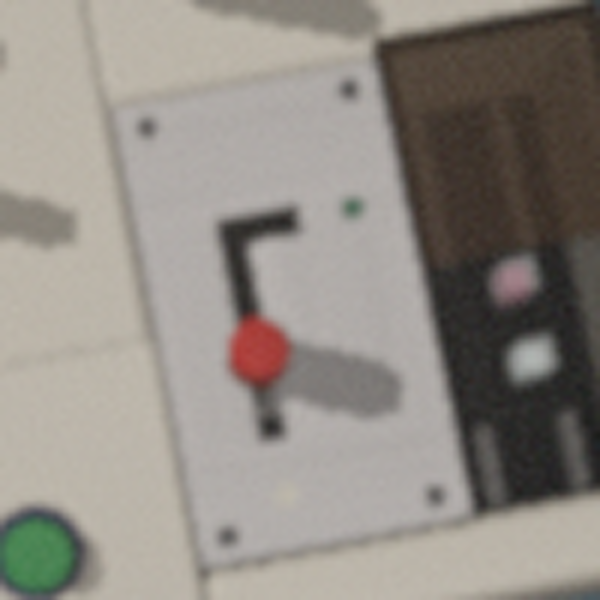

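View pics/tz2.png

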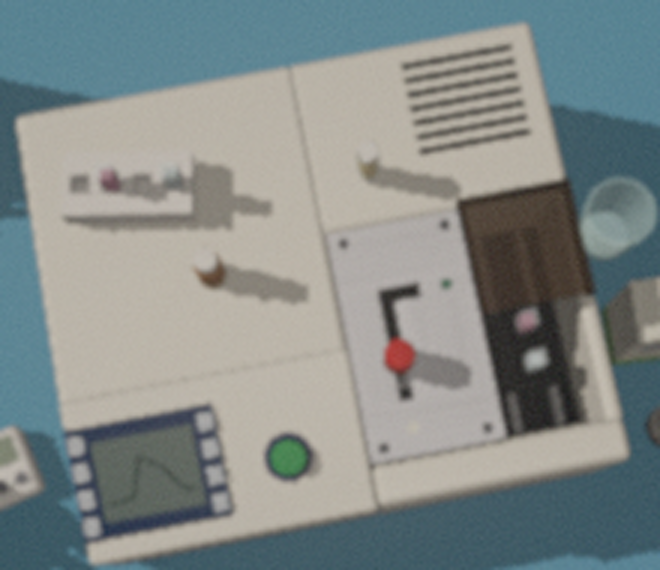

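View pics/sz.png

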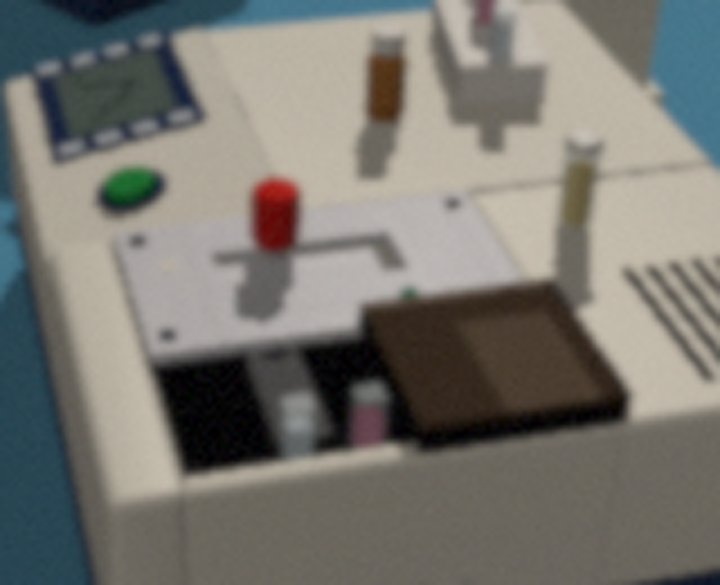

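```bash
cat > h.py <<'E'
from cell import robot
import numpy as np
def P(c):
    p=robot.camera_params(c); return np.array(p["R"]),np.array(p["t"]),np.array(p["camera_matrix"])
def back(c,u,v,z):
    R,t,K=P(c); o=-R.T@t; d=R.T@np.linalg.inv(K)@np.array([u,v,1.]); return o+d*(z-o[2])/d[2]
def tri(a,b):
    A=[];B=[]
    for c,(u,v) in(("top",a),("side",b)):
        R,t,K=P(c);o=-R.T@t;d=R.T@np.linalg.inv(K)@np.array([u,v,1.]);d/=np.linalg.norm(d);M=np.eye(3)-np.outer(d,d);A.append(M);B.append(M@o)
    X=np.linalg.lstsq(np.vstack(A),np.hstack(B),rcond=None)[0]; return X
def tz(x,y): return (230+(x+.5)/6-.5,130+(y+.5)/6-.5)
def sz(x,y): return (190+(x+.5)/4.5-.5,130+(y+.5)/4.5-.5)
E
python3 - <<'E'
from h import *
np.set_printoptions(precision=4,suppress=True)
pl={"RL":(115,103),"RR":(376,48),"FL":(205,570),"FR":(470,515),"corner":(235,228),"fr":(272,432),"end":(292,220),"green":(352,207),"white":(287,494)}
W={k:back("top",*tz(*v),.152) for k,v in pl.items()}
for k,v in W.items(): print(k,v)
# rigid fit
loc={"RL":(55,35),"RR":(55,-69),"FL":(-127,35),"FR":(-127,-69),"corner":(0,0)}
A=np.array([loc[k] for k in loc])/1000; B=np.array([W[k][:2] for k in loc])
a=A-A.mean(0);b=B-B.mean(0); yaw=np.arctan2((a[:,0]*b[:,1]-a[:,1]*b[:,0]).sum(),(a*b).sum())
R=np.array([[np.cos(yaw),-np.sin(yaw)],[np.sin(yaw),np.cos(yaw)]]);t=B.mean(0)-R@A.mean(0)
print("yaw",yaw,"corner",t,"end",R@[0,-.024]+t,"resid mm",(A@R.T+t-B)*1000)
k=back("top",*tz(260,350),.188);print("knobtop",k,"local",R.T@(k[:2]-t))
print("side knob top", back("side",*sz(276,190),.188), "tri",tri(tz(260,350),sz(276,190)))
for z in(.13,.14,.15): print("key",back("top",*tz(38,552),z))
print("key tri",tri(tz(38,552),sz(132,187)))
print("side corner",back("side",*sz(388,240),.152),"FL",back("side",*sz(113,240),.152),"RL",back("side",*sz(472,192),.152),"FR",back("side",*sz(152,360),.152))
E
```

```text
RL [0.6529 0.0956 0.152 ]
RR [ 0.6746 -0.0065  0.152 ]
FL [0.4708 0.0619 0.152 ]
FR [ 0.4912 -0.0385  0.152 ]
corner [0.6028 0.0493 0.152 ]
fr [0.5232 0.036  0.152 ]
end [0.6058 0.0273 0.152 ]
green [0.6109 0.004  0.152 ]
white [0.4995 0.0306 0.152 ]
yaw 0.1840213183040969 corner [0.6043 0.051 ] end [0.6087 0.0274] resid mm [[-0.9416 -0.1077]
 [-3.599  -0.2924]
 [ 2.1968  0.323 ]
 [ 0.8337 -1.6189]
 [ 1.5101  1.6959]]
knobtop [0.5486 0.0417 0.188 ] local [-0.0565  0.001 ]
side knob top [0.5489 0.0396 0.188 ] tri [0.5489 0.0416 0.1867]
key [0.4799 0.126  0.13  ]
key [0.479  0.1255 0.14  ]
key [0.4781 0.1249 0.15  ]
key tri [0.4785 0.1254 0.1402]
side corner [0.6046 0.0504 0.152 ] FL [0.4709 0.0553 0.152 ] RL [0.653  0.0944 0.152 ] FR [ 0.4909 -0.0424  0.152 ]
```

```bash
cat >> h.py <<'E'
from scipy.spatial.transform import Rotation as Ro
np.set_printoptions(precision=4,suppress=True)
YAW=.184; C=np.array([.6043,.051])
RI=np.array([[np.cos(YAW),-np.sin(YAW)],[np.sin(YAW),np.cos(YAW)]])
def go(xl=None,yl=None,z=None,tilt=0.):
    s=robot.observe();T=Ro.from_euler("xyz",s["tool_rot"]);p=np.array(s["tool_pos"])
    l=RI.T@(p[:2]-C)
    print("t",round(float(s["time"]),2),"local mm",l*1000,"z",p[2]*1000,"F instr",RI.T@s["contact_force"][:2],s["contact_force"][2],"open",s["opening"])
    if xl is None:return
    w=C+RI@[xl,yl]
    G=Ro.from_euler("xyz",[np.pi,tilt,YAW+np.pi])
    print("shift cm",T.inv().apply(np.r_[w,z]-p)*100,"rotvec deg",np.degrees((T.inv()*G).as_rotvec()))
E
python3 -c "
from h import *
go(-.0935,.001,.24)"
```

```text
t 0.9 local mm [-350.451   520.4676] z 240.73039219380934 F instr [0.3713 0.1622] 0.7384638976947995 open 0.09175087212553656
shift cm [-47.5477 -33.1349   0.0712] rotvec deg [  0.005    0.003  -28.8093]
```

```bash
python3 -m creep '[[[-4,-2.8,0,0,0,-3,-1],[-8,-5.6,0,0,0,-6,-1],[-12,-8.4,0,0,0,-9,-1],[-16,-11.2,0,0,0,-12,-1],[-20,-14,0,0,0,-15,-1],[-24,-16.7,0,0,0,-18,-1],[-28,-19.5,0,0,0,-21,-1],[-30,-20.9,0,0,0,-24,-1]]]' 10; python3 -c "
from h import *
go(-.0935,.001,.24)"
```

```text
time: 1.7
tool_pos: [0.3857, 0.2033, 0.2409]
tool_rot: [-3.141, 0.001, -3.042]
contact_force: [0.2, 0.7, 0.4]
opening: 0.0321
t 1.7 local mm [-187.014   189.7535] z 240.94465315964285 F instr [0.3042 0.6247] 0.3973285817645464 open 0.03212954895372579
shift cm [-10.9085 -18.0202   0.1162] rotvec deg [-0.0314  0.0654 -4.8336]
```

```bash
python3 -m creep '[[[-2.2,-3.6,0,0,0,-1,-1],[-4.4,-7.2,0,0,0,-2,-1],[-6.6,-10.8,0,0,0,-3,-1],[-8.8,-14.4,0,0,0,-4,-1],[-10.9,-18,0.1,0,0,-4.8,-1],[-10.9,-18,0.1,0,0,-4.8,-1]]]'; python3 - <<'E'
from h import *
import cv2
go(-.0935,.001,.178)
im=robot.read_camera("side"); cv2.imwrite("pics/s1.png",cv2.resize(im[100:260,190:350,::-1],None,fx=3.7,fy=3.7,interpolation=cv2.INTER_CUBIC))
E
```

```text
time: 2.3
tool_pos: [0.5144, 0.0313, 0.2397]
tool_rot: [-3.14, 0.002, -2.962]
contact_force: [0.1, 0.9, 0.3]
opening: 0.0007
t 2.3 local mm [-91.9484  -2.9764] z 239.70178427638962 F instr [0.3109 0.8927] 0.26578663952775655 open 0.0006564358916995601
shift cm [0.1688 0.4096 6.169 ] rotvec deg [-0.1185  0.1094 -0.2665]
```

View pics/s1.png

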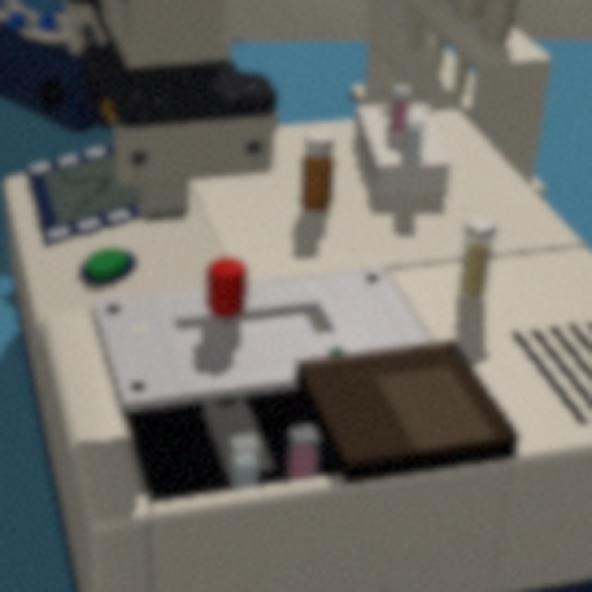

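The closed fingers (about (165,200) in the crop) hang in front of the knob (227,287) and clear of everything. Next I go down.

```bash
python3 -m creep '[[[0.2,0.4,2,0,0,-0.2,-1],[0.2,0.4,4,0,0,-0.2,-1],[0.2,0.4,5.5,0,0,-0.2,-1],[0.2,0.4,6.2,0,0,-0.2,-1],[0.2,0.4,6.2,0,0,-0.2,-1]]]'; python3 - <<'E'
from h import *
import cv2
go(-.0315,.001,.178)
im=robot.read_camera("side"); cv2.imwrite("pics/s2.png",cv2.resize(im[100:260,190:350,::-1],None,fx=3.7,fy=3.7,interpolation=cv2.INTER_CUBIC))
E
```

```text
time: 2.85
tool_pos: [0.5095, 0.0375, 0.1771]
tool_rot: [3.142, -0.001, -2.957]
contact_force: [-0.4, -0.6, 0.1]
opening: 0.0003
t 2.85 local mm [-95.6976   4.1193] z 177.08499604440627 F instr [-0.4738 -0.55  ] 0.14542736756942587 open 0.0003489366130701775
shift cm [-6.4196 -0.3127 -0.0988] rotvec deg [ 0.0051 -0.0645  0.0073]
```

View pics/s2.png

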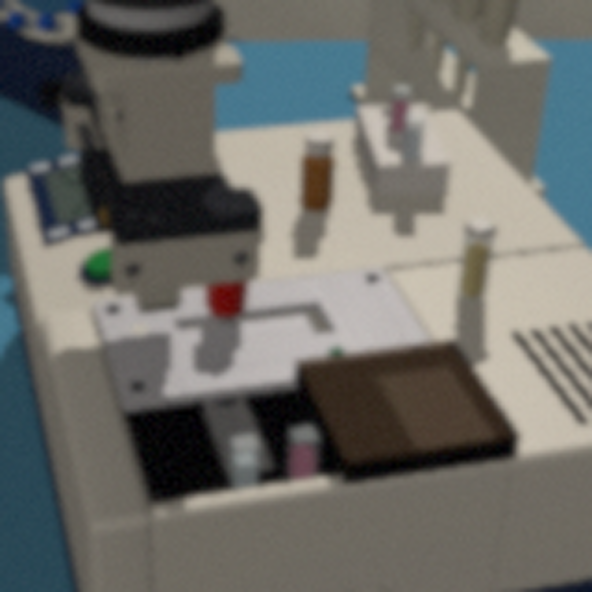

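```bash
python3 -m creep '[[[-1,-0.2,0,0,0,0,-1],[-1.6,-0.3,0,0,0,0,-1],[-2.2,-0.3,0,0,0,0,-1],[-2.8,-0.3,0,0,0,0,-1],[-3.4,-0.3,0,0,0,0,-1],[-4,-0.3,0,0,0,0,-1],[-4.6,-0.3,0,0,0,0,-1],[-5.1,-0.3,0,0,0,0,-1]]]'; python3 - <<'E'
from h import *
import cv2
go(-.0215,.001,.178)
im=robot.read_camera("side"); cv2.imwrite("pics/s3.png",cv2.resize(im[100:260,190:350,::-1],None,fx=3.7,fy=3.7,interpolation=cv2.INTER_CUBIC))
im=robot.read_camera("top"); cv2.imwrite("pics/t3.png",cv2.resize(im[110:240,200:330,::-1],None,fx=4.5,fy=4.5,interpolation=cv2.INTER_CUBIC))
E
```

```text
time: 3.7
tool_pos: [0.5612, 0.0439, 0.1779]
tool_rot: [-3.141, 0.0, -2.958]
contact_force: [-3.5, 0.4, 2.9]
opening: 0.0002
t 3.7 local mm [-43.6553   0.9237] z 177.86035813619492 F instr [-3.3523  1.0554] 2.8866257821788865 open 0.00020012632161604398
shift cm [-2.2155  0.0075 -0.0132] rotvec deg [-0.015   0.0203  0.0039]
```

View pics/s3.png

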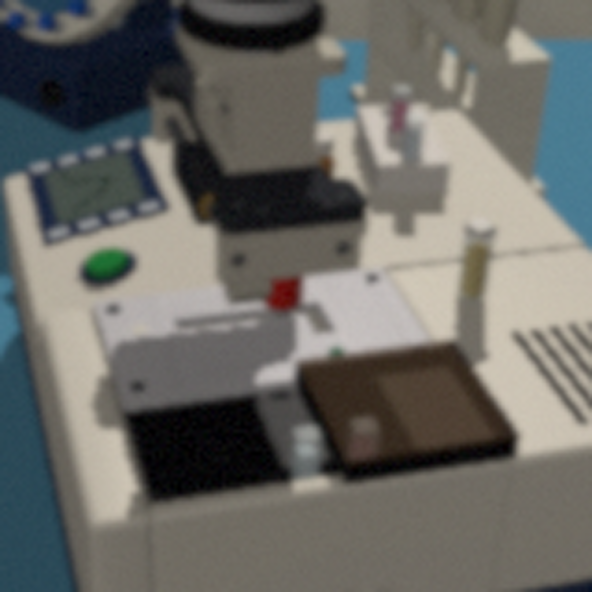

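The knob (285,293) and the cells moved to the rear together, against about 3.4 N. I carry on, and slow down near the corner.

```bash
python3 -m creep '[[[-0.4,0,0,0,0,0,-1],[-0.8,0,0,0,0,0,-1],[-1.2,0,0,0,0,0,-1],[-1.5,0,0,0,0,0,-1],[-1.6,0,0,0,0,0,-1],[-1.6,0,0,0,0,0,-1]]]'; python3 -c "
from h import *
go(-.0215,.001,.178)"
```

```text
time: 4.4
tool_pos: [0.5776, 0.0469, 0.1777]
tool_rot: [-3.141, 0.002, -2.957]
contact_force: [-1.3, 0.3, -0.7]
opening: 0.0003
t 4.4 local mm [-26.982    0.8277] z 177.68354652534222 F instr [-1.2404  0.4919] -0.739742793309733 open 0.00032814470089839807
shift cm [-0.5483  0.0172 -0.0307] rotvec deg [-0.0247  0.1003  0.0064]
```

```bash
python3 -m creep '[[[-0.1,0,0,0,0,0,-1],[-0.2,0,0,0,0,0,-1],[-0.3,0,0,0,0,0,-1],[-0.3,0,0,0,0,0,-1]]]'; python3 -c "
from h import *
go(-.0215,.001,.178)"
```

```text
time: 4.8
tool_pos: [0.5807, 0.0475, 0.1777]
tool_rot: [-3.141, 0.002, -2.957]
contact_force: [-2.5, -0.8, 0.3]
opening: 0.0007
t 4.8 local mm [-23.8904   0.8471] z 177.692530609611 F instr [-2.6459 -0.3664] 0.2558840009660661 open 0.0006705618778683445
shift cm [-0.2391  0.0153 -0.0303] rotvec deg [-0.023   0.1048  0.0071]
```

```bash
python3 -m creep '[[[-0.05,0,0,0,0,0,-1],[-0.1,0,0,0,0,0,-1],[-0.1,0,0,0,0,0,-1]]]'; python3 -c "
from h import *
go()"; python3 -m creep '[[[-0.05,0,0,0,0,0,-1],[-0.1,0,0,0,0,0,-1],[-0.1,0,0,0,0,0,-1]]]'; python3 - <<'E'
from h import *
import cv2
go(-.0215,.001,.178)
im=robot.read_camera("side"); cv2.imwrite("pics/s4.png",cv2.resize(im[130:230,200:320,::-1],None,fx=5,fy=5,interpolation=cv2.INTER_CUBIC))
E
```

```text
time: 5.1
tool_pos: [0.5813, 0.0476, 0.1777]
tool_rot: [-3.141, 0.001, -2.957]
contact_force: [-4.2, -0.3, 1.9]
opening: 0.0004
t 5.1 local mm [-23.2273   0.8727] z 177.65071303327616 F instr [-4.1974  0.4297] 1.8967299463846403 open 0.0004458482164779891
time: 5.4
tool_pos: [0.5815, 0.0477, 0.1776]
tool_rot: [-3.141, -0.001, -2.957]
contact_force: [-6.3, -0.9, 2.9]
opening: 0.0003
t 5.4 local mm [-23.0119   0.9126] z 177.6147159790105 F instr [-6.3205  0.2745] 2.872134145981969 open 0.0002939350151402438
shift cm [-0.1512  0.0087 -0.0387] rotvec deg [-0.0131 -0.0584  0.0123]
```

View pics/s4.png

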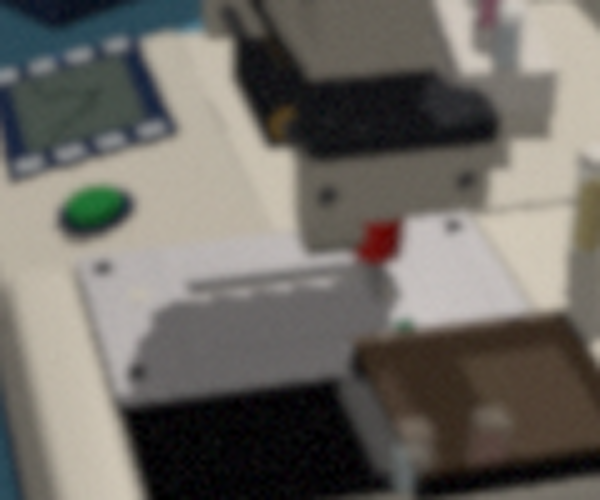

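Force rose from 2.6 to 6.3 N with almost no motion, so the lever is at the rear end of the slot. Next I back off and go round to the knob's left side.

```bash
python3 -m creep '[[[0.8,0,0,0,0,0,-1],[1.7,0,0,0,0,0,-1],[1.7,1.5,0,0,0,0,-1],[1.7,3.5,0,0,0,0,-1],[1.7,4.4,0,0,0,0,-1],[0.5,4.4,0,0,0,0,-1],[-1,4.4,0,0,0,0,-1],[-2.2,4.4,0,0,0,0,-1]]]'; python3 - <<'E'
from h import *
import cv2
go(-.0015,.045,.178)
im=robot.read_camera("side"); cv2.imwrite("pics/s5.png",cv2.resize(im[130:230,200:320,::-1],None,fx=5,fy=5,interpolation=cv2.INTER_CUBIC))
E
```

```text
time: 6.25
tool_pos: [0.5959, 0.0957, 0.1778]
tool_rot: [-3.141, 0.0, -2.957]
contact_force: [0.7, -0.7, -0.1]
opening: 0.0005
t 6.25 local mm [-0.1107 45.4889] z 177.78596431053688 F instr [ 0.5415 -0.7764] -0.05133095827877136 open 0.0005154099371522017
shift cm [ 0.139  -0.0488 -0.0214] rotvec deg [-0.0232  0.0135  0.0559]
```

View pics/s5.png

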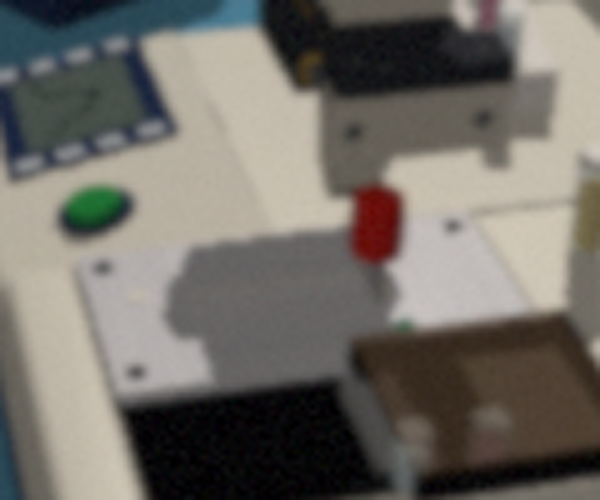

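```bash
python3 -c "
from h import *
k=back('side',275.2,168,.188);print(k,RI.T@(k[:2]-C))"
python3 -m creep '[[[0.1,-0.4,0,0,0,0,-1],[0.1,-0.8,0,0,0,0,-1],[0.1,-1.2,0,0,0,0,-1],[0.1,-1.6,0,0,0,0,-1],[0.1,-2.0,0,0,0,0,-1],[0.1,-2.3,0,0,0,0,-1],[0.1,-2.5,0,0,0,0,-1]]]';python3 - <<'E'
from h import *
import cv2
go(-.0015,.007,.178)
im=robot.read_camera("side"); cv2.imwrite("pics/s6.png",cv2.resize(im[130:230,200:320,::-1],None,fx=5,fy=5,interpolation=cv2.INTER_CUBIC))
E
```

```text
[0.6019 0.0538 0.188 ] [-0.0019  0.0032]
time: 7.0
tool_pos: [0.6007, 0.0707, 0.1777]
tool_rot: [-3.141, 0.001, -2.957]
contact_force: [-2.8, 1.1, 1.1]
opening: 0.0002
t 7.0 local mm [ 0.1096 20.0244] z 177.7316800287472 F instr [-2.5715  1.6093] 1.0987783916644498 open 0.0001792289373770902
shift cm [ 0.1617 -1.3024 -0.0266] rotvec deg [-0.0194  0.0738  0.0321]
```

View pics/s6.png

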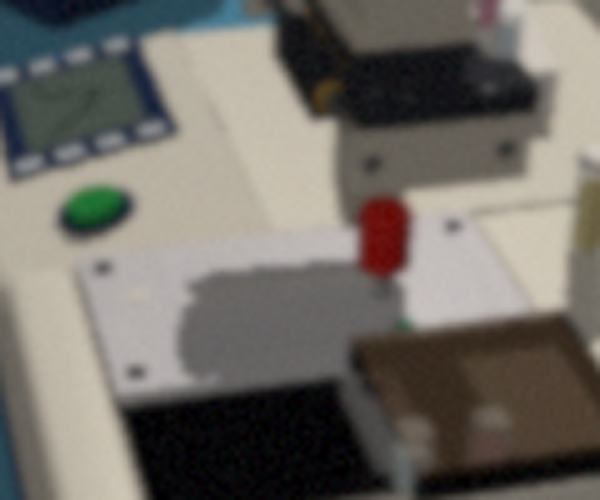

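The knob moved from (378,192) to (384,206) and is entering the short leg. I carry on.

```bash
python3 -m creep '[[[0.05,-0.4,0,0,0,0,-1],[0.1,-0.7,0,0,0,0,-1],[0.1,-0.9,0,0,0,0,-1],[0.1,-1.0,0,0,0,0,-1],[0.1,-1.0,0,0,0,0,-1]]]';python3 -c "
from h import *
go()"; python3 -m creep '[[[0,-0.1,0,0,0,0,-1],[0,-0.2,0,0,0,0,-1],[0,-0.2,0,0,0,0,-1]]]';python3 -c "
from h import *
go()"
```

```text
time: 7.55
tool_pos: [0.6018, 0.0603, 0.1777]
tool_rot: [-3.141, 0.001, -2.957]
contact_force: [0.3, 0.5, 0.1]
opening: 0.0004
t 7.55 local mm [-0.7752  9.5778] z 177.73997170530762 F instr [0.4064 0.3972] 0.06226464404052552 open 0.0004109846174456606
time: 7.85
tool_pos: [0.6021, 0.0582, 0.1778]
tool_rot: [-3.141, 0.001, -2.957]
contact_force: [0.7, 1.7, 0.9]
opening: 0.0005
t 7.85 local mm [-0.7955  7.5043] z 177.75185054340054 F instr [0.9943 1.5003] 0.871760645454676 open 0.00046339107115858663
```

```bash
python3 -m creep '[[[0,-0.1,0,0,0,0,-1],[0,-0.1,0,0,0,0,-1]]]';python3 -c "
from h import *
go()"; python3 -m creep '[[[0,-0.1,0,0,0,0,-1],[0,-0.1,0,0,0,0,-1]]]';python3 -c "
from h import *
go()"
```

```text
time: 8.05
tool_pos: [0.6022, 0.0578, 0.1778]
tool_rot: [3.141, 0.001, -2.957]
contact_force: [-0.2, 4.2, 0.7]
opening: 0.0004
t 8.05 local mm [-0.7922  7.1081] z 177.80249737096702 F instr [0.5811 4.1737] 0.7146815817398091 open 0.00035273591406034544
time: 8.25
tool_pos: [0.6022, 0.0577, 0.1778]
tool_rot: [3.14, 0.001, -2.957]
contact_force: [-1.3, 6.5, 1.2]
opening: 0.0004
t 8.25 local mm [-0.8012  6.9863] z 177.80712191843773 F instr [-0.1008  6.6511] 1.187148325288014 open 0.00043018393007266954
```

```bash
python3 - <<'E'
from h import *
import cv2
im=robot.read_camera("side"); cv2.imwrite("pics/s7.png",cv2.resize(im[130:230,200:320,::-1],None,fx=5,fy=5,interpolation=cv2.INTER_CUBIC))
E
```

```text
(no output)
```

View pics/s7.png

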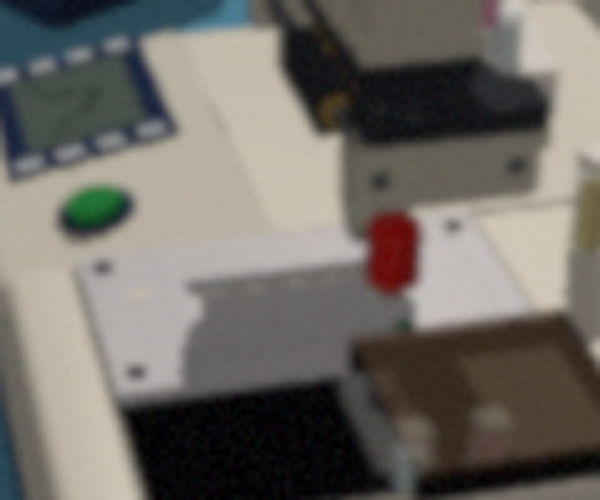

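The force step to 6.6 N comes at local y 7.0 mm, where the end of the short leg should be. I back off and rise.

```bash
python3 -m creep '[[[0,0.8,0,0,0,0,-1],[0,2,0,0,0,0,-1],[0,2.5,-2,0,0,0,-1],[0,2.5,-5,0,0,0,-1],[3,4.5,-6,0,0,0,-1],[6.5,6.5,-6,0,0,0,-1],[10,8.9,-6,0,0,0,-1],[11,8.9,-6,0,0,0,-1]]]'; python3 - <<'E'
from h import *
import cv2
go(-.110,.096,.17)
im=robot.read_camera("side"); cv2.imwrite("pics/s8.png",cv2.resize(im[130:230,200:320,::-1],None,fx=5,fy=5,interpolation=cv2.INTER_CUBIC))
im=robot.read_camera("top"); cv2.imwrite("pics/t8.png",cv2.resize(im[130:230,230:330,::-1],None,fx=6,fy=6,interpolation=cv2.INTER_CUBIC))
for c in("side","top"):
  R,t,_=P(c)
  for l in ("key_top","lever_knob"):
    for d in robot.look_for(c,l)[:2]: print(c,l,d["score"],R.T@(np.array(d["centre"])-t))
E
```

```text
time: 9.1
tool_pos: [0.474, 0.1268, 0.238]
tool_rot: [3.14, -0.0, -2.954]
contact_force: [0.3, -0.8, 1.0]
opening: 0.0006
t 9.1 local mm [-114.2769   98.3241] z 238.02852507487592 F instr [ 0.1532 -0.8398] 0.960211593135847 open 0.0006092222411351129
shift cm [-0.4289 -0.2471  6.8023] rotvec deg [ 0.1118 -0.0167  0.1929]
side lever_knob 0.67 [0.6032 0.0203 0.179 ]
```

View pics/s8.png

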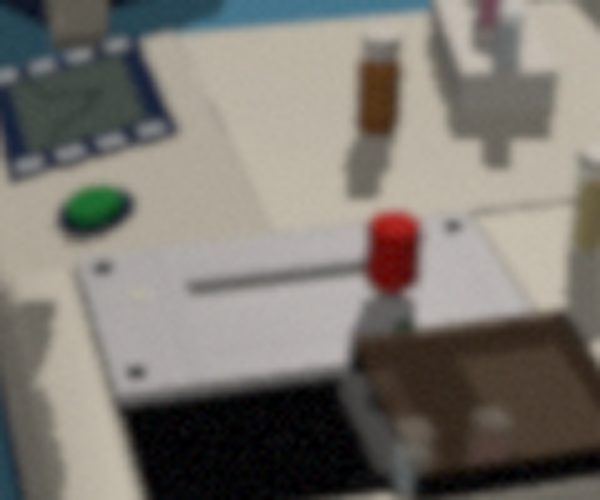

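View pics/t8.png

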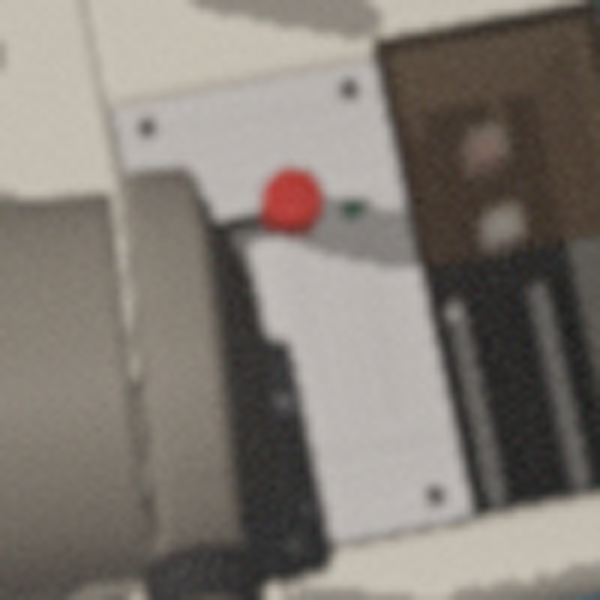

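```bash
python3 -c "
from h import *
k=back('top',*tz(292,200),.188);print(k,RI.T@(k[:2]-C)*1000)
k=back('side',200+393.5/5-.5,130+222.5/5-.5,.188);print(k,RI.T@(k[:2]-C)*1000)
for p in ((96,208),):
  for z in (.138,.14,.142):
    k=back('side',200+(p[0]+.5)/5-.5,130+(p[1]+.5)/5-.5,z);print(k,RI.T@(k[:2]-C)*1000)
"
```

```text
[0.6051 0.0292 0.188 ] [ -3.235  -21.6111]
[0.6054 0.0288 0.188 ] [ -2.9524 -22.0455]
[0.4775 0.1288 0.138 ] [-110.382    99.7053]
[0.4777 0.1255 0.14  ] [-110.8458   96.3595]
[0.4779 0.1221 0.142 ] [-111.3096   93.0137]
```

The knob sits at local (-3,-22) mm, which agrees with slot_end (0,-24) within the calibration error, and both cells are under the hood. Now the key, at local (-110.5, 96) mm.

```bash
python3 -m creep '[[[0.05,-0.2,2,0,0,0,-1],[0.05,-0.2,4,0,0,0,-1],[0.05,-0.2,6,0,0,0,-1],[0.05,-0.2,7,0,0,0,-1],[0.05,-0.2,7.2,0,0,0,-1],[0.05,-0.2,7.2,0,0,0,-1]]]'; python3 - <<'E'
from h import *
import cv2
go(-.114,.096,.155)
im=robot.read_camera("side"); cv2.imwrite("pics/s9.png",cv2.resize(im[130:230,180:300,::-1],None,fx=5,fy=5,interpolation=cv2.INTER_CUBIC))
E
```

```text
time: 10.0
tool_pos: [0.4795, 0.1224, 0.1658]
tool_rot: [3.14, 0.002, -2.958]
contact_force: [0.3, -0.3, 0.1]
opening: 0.0002
t 10.0 local mm [-109.6335   93.0725] z 165.77273023330892 F instr [ 0.2243 -0.3221] 0.09007621369275101 open 0.0001889423253972803
shift cm [0.4389 0.2912 1.0768] rotvec deg [ 0.0727  0.1156 -0.022 ]
```

View pics/s9.png

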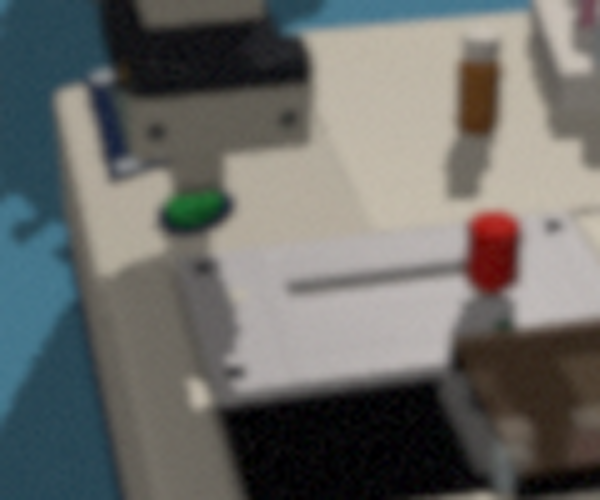

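Fingertip (200,185) is above the key (195,208). I lower it in small steps and watch the force.

```bash
python3 -m creep '[[[0.4,0.3,0.2,0,0,0,-1],[0.4,0.3,0.5,0,0,0,-1],[0.4,0.3,0.8,0,0,0,-1],[0.4,0.3,0.9,0,0,0,-1],[0.4,0.3,0.9,0,0,0,-1]]]';python3 -c "
from h import *
go()"; python3 -m creep '[[[0,0,0.1,0,0,0,-1],[0,0,0.2,0,0,0,-1],[0,0,0.2,0,0,0,-1]]]';python3 -c "
from h import *
go()"; python3 -m creep '[[[0,0,0.1,0,0,0,-1],[0,0,0.2,0,0,0,-1],[0,0,0.2,0,0,0,-1]]]';python3 -c "
from h import *
go()"
```

```text
time: 10.55
tool_pos: [0.4756, 0.125, 0.1576]
tool_rot: [3.14, 0.004, -2.958]
contact_force: [0.5, 0.5, 3.9]
opening: 0.0004
t 10.55 local mm [-112.9572   96.2519] z 157.55991274007 F instr [0.5698 0.3554] 3.9311572231052674 open 0.0004130995521420356
time: 10.85
tool_pos: [0.476, 0.125, 0.1558]
tool_rot: [3.14, 0.005, -2.958]
contact_force: [0.3, 0.9, 5.0]
opening: 0.0006
t 10.85 local mm [-112.6137   96.262 ] z 155.7937810613063 F instr [0.5035 0.8515] 5.046196088689024 open 0.0006054454201573625
time: 11.15
tool_pos: [0.4763, 0.1251, 0.1549]
tool_rot: [3.14, 0.007, -2.958]
contact_force: [-1.8, 0.6, 11.7]
opening: 0.0007
t 11.15 local mm [-112.3028   96.3127] z 154.86186146548656 F instr [-1.6885  0.8898] 11.692643856420482 open 0.0006954682255954914
```

Force jumped to 11.7 N and motion stalled, so the key has bottomed. I let it up and retreat.

```bash
python3 -m creep '[[[0,0,0,0,0,0,-1],[0,0,-0.5,0,0,0,-1],[0,0,-1.5,0,0,0,-1],[0,0,-4,0,0,0,-1],[0,0,-8,0,0,0,-1],[4,3,-10,0,0,0,-1],[8,6,-10,0,0,0,-1],[9,9,-10,0,0,0,-1]]]'; python3 - <<'E'
from h import *
import cv2
go()
im=robot.read_camera("side"); cv2.imwrite("pics/s10.png",cv2.resize(im[120:260,180:350,::-1],None,fx=4,fy=4,interpolation=cv2.INTER_CUBIC))
im=robot.read_camera("top"); cv2.imwrite("pics/t10.png",im[:,:,::-1])
E
```

```text
time: 11.95
tool_pos: [0.3676, 0.1967, 0.2552]
tool_rot: [3.141, 0.006, -2.959]
contact_force: [0.3, 0.1, -0.9]
opening: 0.0006
t 11.95 local mm [-206.0134  186.4983] z 255.21701817820752 F instr [0.2576 0.0154] -0.9133091724495 open 0.0006103792892176866
```

View pics/s10.png

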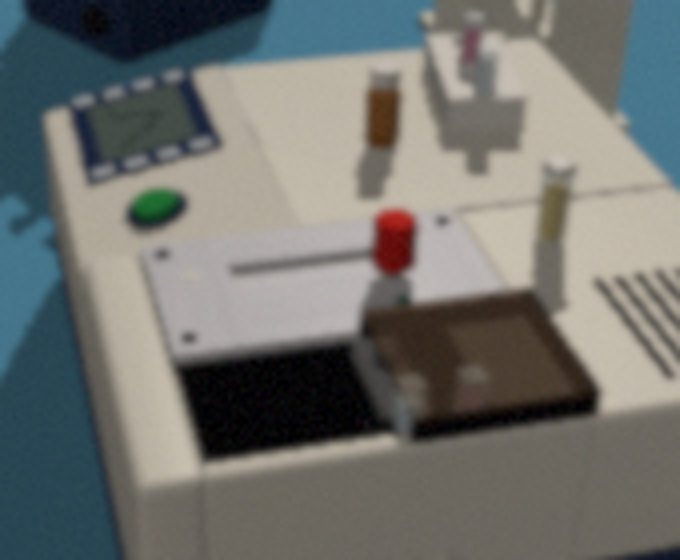

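View pics/t10.png

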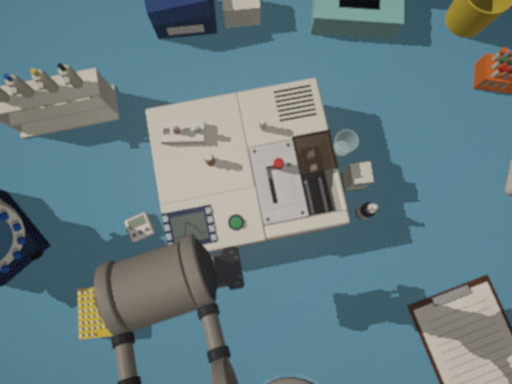

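The pictures show the knob locked at (393,240), the key up again at (157,207), the loose things where they were, and the arm clear.

```bash
python3 -m creep '[[[0,0,0,0,0,0,-1],[0,0,0,0,0,0,-1]]]'; python3 -c "
from cell import robot
print(robot.hand_in())"
```

```text
time: 12.25
tool_pos: [0.3685, 0.1985, 0.2551]
tool_rot: [3.14, 0.006, -2.954]
contact_force: [0.5, -0.4, -0.2]
opening: 0.0004
the job is handed in; nothing more can be done
None
```

I pushed the lever to the rear stop, then right into the short leg until it was home. Only then did I press the green key and let it come up. The job was handed in at about 12.3 s of the 48 s allowed, and no verdict came back.

- **Lever to the rear:** it stopped at the end of the long leg, where the force rose to 6.3 N with almost no more movement.
- **Lever sideways:** it stopped hard at 6.6 N, with the fingertips where the 24 mm end should be.
- **Key:** the force jumped from 5 N to 11.7 N and movement stalled, so I took it as fully down. It is up again in the last picture.
- **Final pictures:** the knob is at the end of the short leg, both cells are under the hood, and the loose things look unmoved. The arm is clear of everything and its force reading is about zero.

**One disagreement:** the cameras put the locked knob about 3 mm forward and 2 mm short of the nominal locked point. I put this down to calibration error, because the force stop was clear.

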